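# Tip, catch and softly close the lid of a fly case

## Task

The fly case stands open, its lid leaning back past upright. Push the lid from behind until it tips over and starts to fall shut, catch it from below on the back of the fingers while it is still well open, and lower it gently until it is fully shut, so that it does not drop onto the case, then move clear. Do not grip or force the lid, and leave the bottle, the spool and the jar where they stand.

Things in the scene. Friction and masses are not known exactly. Their poses are not given: they have to be found in the camera images.
- case: dark grey plastic fly case, fixed, open on top: 130 mm (its x) by 220 mm (its y) by 60 mm high, walls 5 mm, foam and tied flies inside up to 45 mm. Origin: centre of its underside, on the table; z up. Its +x side carries the hinge; its -x side is the front, where the lid's tab ends up. The front faces the robot's right, turned up to 30 degrees either way
- lid (a joint): lid angle, rad: 0 shut, 1.57 upright, 1.85 leaning back on its stop (it starts there or sinks back to it). Slow, damped hinge: it balances at about 1.49; below that it falls shut by itself, from 1.34 in about 3 to 5 s, slowly at first, arriving at 0.5 to 0.75 rad/s, which is too hard; under 0.4 is gentle. A push of 1 to 4 N high on its back tips it over
- lid_tab (a point): middle of the outer lower edge of the lid's finger tab, 154 mm from the hinge line. The tab is 90 mm wide, 8 mm thick, flush with the lid's underside, centred, and sticks out 24 mm beyond the lid's edge and the case front, so fingers below it are clear of the case even when it is shut (its underside is then 60 mm above the table)
- lid_hinge (a point): middle of the hinge line, fixed: 65 mm along the case's +x, 60 mm above the table; the line runs along the case's y. The lid is a 0.25 kg panel, 220 mm along the hinge, 130 mm from hinge to edge (tab extra), 12 mm thick; leaning back, it reaches about 45 mm behind the hinge. Hinge barrels stand out 8 mm behind the case
- cement: small white bottle of head cement, 34 mm diameter, 75 mm high, loose; origin at the centre of its underside. Beside the case front, some 120 to 150 mm from the middle of the case along its +y. Leave it alone
- spool: wooden thread spool standing upright, 28 mm diameter, 30 mm high, loose; origin at the centre of its underside. Beside the case front, some 120 to 150 mm from the middle along its -y. Leave it alone
- jar: clear jar with a metal cap, 48 mm diameter, 45 mm high, loose; origin at the centre of its underside. Beyond the case's +y end. Leave it alone

How it is judged:
By the outcome, as a careful person would: the job done as asked, in the order asked, and still so for the second after the job is handed in, with the robot touching nothing.
It also fails if it takes over 51 s, if anything falls off the work surface, if the arm or the gripper's body presses on something with over 40 N, if the wrist force passes 120 N, or if a joint passes its speed limit or range.

## Robot

A 7-joint arm with a two-finger parallel gripper is mounted at the origin on the work surface. World frame = base frame: x ahead of the robot, y to its left, z up, the work surface at z = 0. Lengths are in m, angles in rad, forces in N, time in s.
With the tool pointing down it reaches from about 0.425 to 0.925 m from the base axis. Payload 6.8 kg.
Tool frame: the origin (TCP) lies midway between the tips of the shut fingers; the grasp point (between the pads) lies 19 mm behind it; x points along the fingers, y is the direction in which the jaws open and shut, and the axes are right-handed (so a half turn about x gives the same grasp; the last joint's range is limited). The gripper opens to 85 mm and grips with 20 to 120 N. Pads are 22 mm wide; open, the fingers measure 114 mm over their backs; the gripper's body (76 mm by 85 mm) begins 54 mm behind the grasp point. The pads swing forward as they close: fully open they stand 13 mm farther back than shut.
Start: joints at [1.031, 0.477, 0.022, 1.555, -0.011, 1.109, -0.083], TCP at [0.283, -0.613, 0.231] pointing down, gripper open.
Joint ranges: [-2.96, 2.96], [-0.34, 2.1], [-1.41, 1.46], [0.24, 2.44], [-1.37, 4.51], [0.17, 1.92], [-2.96, 2.96]. Speed limits (rad/s): [2.39, 2.39, 3.14, 3.14, 3.14, 3.14, 3.14].

## Interface

Orientations are given as a rotation vector (axis times angle).
In Python, from bench import r, viewer, nets gives the robot as it stands.
- The arm moves only by the shell command python3 -m pendant 'ROWS' [FORCE]. ROWS is JSON, one flat list of numbers, 5 for each row, row after row: the finger opening in mm, from 0 to 85.4, then the shift along the tool's x, y, z in mm, then the turn about the tool's x in rad. A call has 1 to 20 rows; each row shifts and turns the commanded pose from where the row before left it, along the tool's axes as they then stand; what a row does not reach is not made up. A row lasts 1/8 s, in which the tool goes at most 62.5 mm and 10.7 degrees, less where a joint would pass 70% of its speed; a pose out of reach is approached as far as the arm can. A call with a gripper value outside its range is refused whole. The fingers move at their own pace and stop on an object; FORCE is the grip in N (left out, the last holds). Time passes only in rows, so rows that do not move let the fingers close. It gives the time, the measured TCP pose, the force and the opening at its end, in the units of the state.
- r.get_obs(): the state, without advancing time (a new reading comes with each control period).
- viewer.grab_frame(name): name is "scene" or "top"; returns (picture, depth): 384x512x3 uint8, red, green, blue; 384x512 float32, m along the optical axis (not along the pixel's ray), 0 where there is no reading.
- viewer.calibration(name): a dict with "mtx" (3x3 intrinsics, pixels), "world_to_cam" (4x4, takes a point from world to camera coordinates). Camera axes: x right, y up, looking along -z (the intrinsics and any distortion apply to the point x, -y, -z); pixel columns grow to the right and rows downward; lengths in m; the calibration is good to about 2 mm. A picture is of the moment at which its call begins. calibration takes no time and is no camera call.
- r.hand_in(): hands the job in, once; it reports no verdict.
Trained networks look in the newest picture that a camera, given by its name, has taken for a name from the list of things; names that differ only in an ending like _2 or _b are one class to them, and where a whole thing is asked for, a point or a joint stands for the part that bears it (a point fixed in the world has none). Each returns a list of dicts, best first, with "score" (0 to 1); they miss things now and then, are a little off and sometimes report something else, mostly with a low value. They report only what shows in the picture. A call takes as long as a camera call.
- nets.look_for(name, camera): "location" ([x, y, z] in m, in world coordinates, good to about 4 mm: the middle of the surface that is visible of it).
- nets.silhouettes(name, camera): "mask" (384x512 bool, what is visible of it).
The state is a dict: "clock": time; "joints": joint angles; "qvel": joint speeds; "tau": joint torques, N m; "tcp_pos": TCP position; "orientation": TCP orientation; "contact_force": force on the tool from outside, world axes, zero at the start; "moment": the same for the moment, N m; "grip_width": finger opening in m.
Only numpy, scipy, OpenCV 4.12 (cv2) and the standard library are available. Lean on these libraries where they do the work, as an engineer would, in place of code of your own. Each camera call takes 0.05 s, during which the arm holds its last target. There are 200 camera calls.

## Working session

There is one attempt and no reset: what is moved stays moved. The work goes in short steps, Python scripts to look and compute and a shell command to move; the robot and the scene stay as the last step left them, time stands still between calls to the robot, and variables do not carry over. Pictures are saved under pics/ and viewed, about 8 in all and at most 12, crops included, and the job is handed in when it is done.

```bash
ls; mkdir -p pics; python3 - <<'E'
from bench import r,viewer,nets
import cv2,numpy as np
o=r.get_obs();print({k:np.round(v,3) for k,v in o.items()})
ims=[]
for c in("scene","top"):
    p,d=viewer.grab_frame(c);ims.append(p)
    K=viewer.calibration(c);print(c,K["mtx"].round(1).tolist(),K["world_to_cam"].round(3).tolist())
    for n in("case","lid","lid_tab","lid_hinge","cement","spool","jar"):
        try:
            print(n,[(np.round(q["location"],3),round(q["score"],2)) for q in nets.look_for(n,c)[:2]])
        except Exception as e: print(n,e)
cv2.imwrite("pics/a.png",cv2.resize(np.vstack(ims)[...,::-1],(450,600*1))if 0 else cv2.resize(np.hstack(ims)[...,::-1],(800,300)))
cv2.imwrite("pics/s.png",ims[0][...,::-1]);cv2.imwrite("pics/t.png",ims[1][...,::-1])
E
```

```text
pics
{'clock': np.float64(0.0), 'joints': array([ 1.031,  0.478,  0.022,  1.556, -0.012,  1.109, -0.083]), 'qvel': array([-0.   , -0.001,  0.   , -0.001, -0.   ,  0.   ,  0.001]), 'tau': array([-1.0000e-03, -5.9645e+01,  1.6070e+00, -2.8120e+01,  1.2000e-02,
        9.0000e-03,  0.0000e+00]), 'tcp_pos': array([ 0.282, -0.613,  0.23 ]), 'orientation': array([ 1.983,  0.437, -1.984]), 'contact_force': array([ 0.743,  0.283, -0.293]), 'moment': array([-0.051,  0.007,  0.034]), 'grip_width': np.float64(0.085)}
scene [[410.4, 0.0, 261.0], [0.0, 410.4, 187.7], [0.0, 0.0, 1.0]] [[-0.671, 0.741, -0.011, 0.327], [-0.464, -0.408, 0.786, 0.245], [0.578, 0.533, 0.618, -1.151], [0.0, 0.0, 0.0, 1.0]]
case [(array([0.498, 0.116, 0.057]), 0.72)]
lid [(array([0.482, 0.121, 0.14 ]), 0.94)]
lid_tab [(array([0.476, 0.114, 0.136]), 0.8)]
lid_hinge [(array([0.5  , 0.121, 0.06 ]), 0.59)]
cement [(array([ 0.669, -0.024,  0.042]), 0.7)]
spool [(array([0.658, 0.247, 0.032]), 0.61)]
jar [(array([ 0.54 , -0.056,  0.044]), 0.78)]
top [[452.1, 0.0, 254.3], [0.0, 452.1, 181.0], [0.0, 0.0, 1.0]] [[0.014, -1.0, 0.024, 0.039], [0.982, 0.018, 0.185, -0.611], [-0.186, 0.021, 0.982, -0.931], [0.0, 0.0, 0.0, 1.0]]
case [(array([0.538, 0.101, 0.037]), 0.72)]
lid [(array([0.466, 0.102, 0.17 ]), 0.61)]
lid_tab [(array([0.465, 0.102, 0.167]), 0.69)]
lid_hinge [(array([0.534, 0.1  , 0.04 ]), 0.9)]
cement [(array([ 0.655, -0.028,  0.056]), 0.54)]
spool [(array([0.652, 0.242, 0.032]), 0.66)]
jar [(array([ 0.525, -0.061,  0.046]), 0.89), (array([0.468, 0.101, 0.169]), 0.29)]
```

View pics/a.png

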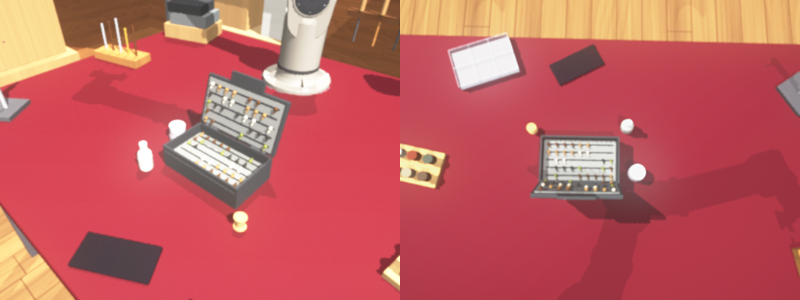

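```bash
cat > h.py <<'E'
from bench import r,viewer,nets
import cv2,numpy as np
from scipy.spatial.transform import Rotation as Ro
def pts(c,mask=None,f=None):
    p,d=f if f is not None else viewer.grab_frame(c); C=viewer.calibration(c); K=C["mtx"]
    v,u=np.mgrid[:384,:512]; x=(u-K[0,2])/K[0,0]*d; y=-(v-K[1,2])/K[1,1]*d
    P=np.stack([x,y,-d,np.ones_like(d)],-1)@np.linalg.inv(C["world_to_cam"]).T
    ok=d>0
    if mask is not None: ok&=mask
    return P[...,:3][ok],p
def proj(c,X):
    C=viewer.calibration(c);q=C["world_to_cam"]@np.append(X,1);K=C["mtx"]
    return K[0,2]+K[0,0]*q[0]/-q[2],K[1,2]+K[1,1]*-q[1]/-q[2]
E
python3 - <<'E'
from h import *
for c in("scene","top"):
    f=viewer.grab_frame(c)
    P,_=pts(c,f=f)
    B=P[(P[:,0]>.38)&(P[:,0]<.72)&(P[:,1]>-.05)&(P[:,1]<.25)&(P[:,2]>.05)]
    rim=B[(abs(B[:,2]-.06)<.004)]
    print(c,"rim",len(rim),cv2.minAreaRect((rim[:,:2]*1000).astype(np.float32)))
    up=B[B[:,2]>.08]
    mu=np.median(up,0);U,S,V=np.linalg.svd(up-up.mean(0),full_matrices=False)
    print(" lid mean",up.mean(0).round(4),"n",V[2].round(4),"S",S.round(3),"max z",np.percentile(up[:,2],99.5))
    for z in(.09,.12,.15,.18,.20):
        s=up[abs(up[:,2]-z)<.004]
        if len(s)>5: print("  z",z,"x",np.percentile(s[:,0],[5,50,95]).round(3),"y",np.percentile(s[:,1],[1,99]).round(3))
    for n in("cement","spool","jar"):
        q=nets.silhouettes(n,c)
        if q:
            M=pts(c,q[0]["mask"],f)[0];print(n,np.median(M,0).round(3),M.min(0).round(3),M.max(0).round(3))
s=cv2.imread("pics/s.png")[60:300,150:420];cv2.imwrite("pics/s2.png",cv2.resize(s,None,fx=2,fy=2))
E
```

```text
scene rim 1311 ((579.29541015625, 88.42417907714844), (176.75975036621094, 255.9306640625), 1.6824249029159546)
 lid mean [0.4747 0.1157 0.1413] n [0.9536 0.0063 0.3011] S [5.223 3.089 0.244] max z 0.20723252137136272
  z 0.09 x [0.487 0.49  0.492] y [-0.002  0.214]
  z 0.12 x [0.478 0.482 0.488] y [-0.003  0.214]
  z 0.15 x [0.469 0.473 0.481] y [-0.003  0.214]
  z 0.18 x [0.453 0.461 0.465] y [-0.001  0.213]
  z 0.2 x [0.453 0.455 0.457] y [0.06  0.149]
cement [ 0.669 -0.022  0.039] [ 0.613 -0.103 -0.002] [ 0.681 -0.012  0.076]
spool [0.659 0.249 0.028] [ 0.639  0.228 -0.001] [0.668 0.26  0.032]
jar [ 0.539 -0.053  0.042] [ 0.509 -0.079  0.004] [ 0.591 -0.007  0.058]
top rim 677 ((581.44287109375, 86.56381225585938), (250.65841674804688, 172.88816833496094), 89.15753936767578)
 lid mean [0.468  0.1013 0.1584] n [-0.9403  0.0017 -0.3405] S [3.026 1.838 0.185] max z 0.2092420318159724
  z 0.09 x [0.487 0.489 0.496] y [-0.005  0.207]
  z 0.12 x [0.478 0.481 0.488] y [-0.006  0.209]
  z 0.15 x [0.471 0.473 0.48 ] y [-0.002  0.208]
  z 0.18 x [0.449 0.459 0.464] y [-0.007  0.209]
  z 0.2 x [0.448 0.455 0.456] y [0.059 0.145]
cement [ 0.655 -0.031  0.05 ] [ 0.644 -0.049 -0.004] [ 0.676 -0.016  0.078]
spool [0.652 0.243 0.028] [ 0.64   0.231 -0.003] [0.673 0.257 0.033]
jar [ 0.526 -0.058  0.044] [ 0.505 -0.081 -0.001] [ 0.549 -0.038  0.049]
```

```bash
python3 -m pendant '[0,-62,0,0,0, 0,-62,0,0,0]'; python3 -c "
from h import *
o=r.get_obs();print(Ro.from_rotvec(o['orientation']).as_matrix().round(3),o['joints'].round(3))"
```

```text
clock: 1.45
tcp_pos: [0.2823, -0.6126, 0.3562]
orientation: [1.983, 0.437, -1.984]
contact_force: [0.8, -0.7, 0.9]
grip_width: 0.0517
[[-0.001  0.419 -0.908]
 [ 0.001 -0.908 -0.419]
 [-1.    -0.002  0.   ]] [ 1.024  0.4    0.033  1.392 -0.013  1.352 -0.082]
```

View pics/s2.png

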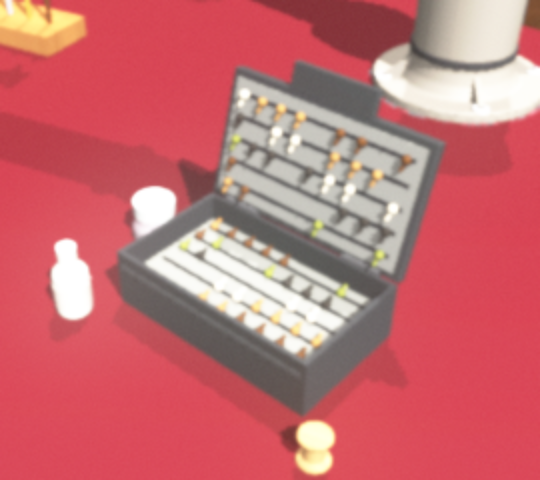

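```bash
python3 -m pendant '[0,0,0,0,-0.187, 0,0,0,0,-0.187, 0,0,0,0,-0.187, 0,0,0,0,-0.187, 0,0,0,0,-0.187, 0,0,0,0,-0.187, 0,0,0,0,-0.016, 0,0,15,-61,0, 0,0,15,-61,0, 0,0,15,-61,0, 0,0,15,-61,0, 0,0,15,-61,0, 0,0,15,-61,0, 0,0,15,-61,0, 0,0,15,-61,0, 0,0,15,-61,0, 0,0,15,-61,0]'; cat > s.py <<'E'
from h import *
o=r.get_obs();print(o['clock'],o['tcp_pos'].round(4),'\n',Ro.from_rotvec(o['orientation']).as_matrix().round(3),o['joints'].round(3),o['contact_force'].round(2),o['grip_width'].round(3))
E
python3 s.py; python3 -m pendant '[0,0,-60,0,0, 0,0,-60,0,0]'; python3 s.py
```

```text
clock: 3.58
tcp_pos: [0.4325, -0.0044, 0.3558]
orientation: [1.213, 1.205, -1.212]
contact_force: [0.5, -1.5, -0.7]
grip_width: -0.0002
clock: 3.82
tcp_pos: [0.3113, -0.0052, 0.3548]
orientation: [1.212, 1.211, -1.211]
contact_force: [-0.8, -0.1, 0.7]
grip_width: 0.0Traceback (most recent call last):
  File "s.py", line 2, in <module>
    o=r.get_obs();print(o['clock'],o['tcp_pos'].round(4),'\n',Ro.from_rotvec(o['orientation']).as_matrix().round(3),o['joints'].round(3),o['contact_force'].round(2),o['grip_width'].round(3))
                                                                                                                                                                     ^^^^^^^^^^^^^^^^^^^^^
AttributeError: 'float' object has no attribute 'round'
Traceback (most recent call last):
  File "s.py", line 2, in <module>
    o=r.get_obs();print(o['clock'],o['tcp_pos'].round(4),'\n',Ro.from_rotvec(o['orientation']).as_matrix().round(3),o['joints'].round(3),o['contact_force'].round(2),o['grip_width'].round(3))
                                                                                                                                                                     ^^^^^^^^^^^^^^^^^^^^^
AttributeError: 'float' object has no attribute 'round'
```

```bash
sed -i "s/o\['grip_width'\].round(3)/o['grip_width']/" s.py; python3 s.py; python3 -m pendant '[0,0,-60,0,0]'; python3 s.py
```

```text
3.825 [ 0.3113 -0.0052  0.3548] 
 [[-0.001  1.    -0.002]
 [ 0.002 -0.002 -1.   ]
 [-1.    -0.001 -0.002]] [ 0.641 -0.283 -0.618  2.087 -0.171  1.292  0.088] [-0.79 -0.1   0.69] 4.538811949785525e-05
clock: 3.95
tcp_pos: [0.2943, -0.0079, 0.3553]
orientation: [1.216, 1.196, -1.225]
contact_force: [-0.0, -0.4, 0.8]
grip_width: 0.0002
3.95 [ 0.2943 -0.0079  0.3553] 
 [[-0.001  1.    -0.016]
 [-0.007 -0.016 -1.   ]
 [-1.    -0.     0.007]] [ 0.439 -0.306 -0.46   2.118 -0.132  1.302  0.017] [-0.01 -0.45  0.83] 0.00016511244147757672
```

```bash
python3 -m pendant '[0,0,-60,0,0, 0,0,-60,0,0]'; python3 s.py;  python3 -m pendant '[0,0,0,0,0]'; python3 s.py
```

```text
clock: 4.2
tcp_pos: [0.2675, -0.0027, 0.3407]
orientation: [1.207, 1.244, -1.242]
contact_force: [-0.4, -0.7, 0.5]
grip_width: 0.0001
4.2 [ 0.2675 -0.0027  0.3407] 
 [[-0.041  0.999 -0.011]
 [ 0.013 -0.011 -1.   ]
 [-0.999 -0.042 -0.012]] [ 0.009 -0.324 -0.149  2.181 -0.068  1.321 -0.125] [-0.41 -0.66  0.49] 0.00011163395484255583
clock: 4.32
tcp_pos: [0.2672, -0.001, 0.3399]
orientation: [1.2, 1.25, -1.237]
contact_force: [-0.6, -0.6, -0.7]
grip_width: -0.0002
4.325 [ 0.2672 -0.001   0.3399] 
 [[-0.044  0.999 -0.003]
 [ 0.013 -0.002 -1.   ]
 [-0.999 -0.044 -0.013]] [ 0.006 -0.323 -0.151  2.182 -0.069  1.321 -0.121] [-0.57 -0.55 -0.66] -0.00020958521675109085
```

```bash
python3 -m pendant '[0,0,-60,0,0, 0,0,-60,0,0, 0,0,-60,0,0, 0,0,-60,0,0]'; python3 s.py
```

```text
clock: 4.82
tcp_pos: [0.2317, 0.0056, 0.3215]
orientation: [1.15, 1.322, -1.277]
contact_force: [-0.2, 0.8, -0.2]
grip_width: -0.0
4.825 [0.2317 0.0056 0.3215] 
 [[-0.123  0.992  0.016]
 [ 0.018  0.019 -1.   ]
 [-0.992 -0.123 -0.02 ]] [ 0.412 -0.332 -0.46   2.215 -0.169  1.354  0.048] [-0.23  0.81 -0.21] -4.838845426780065e-05
```

```bash
python3 - <<'E'
from h import *
for c in("scene","top"):
    P,p=pts(c); cv2.imwrite(f"pics/{c}3.png",p[...,::-1])
    Q=P[(P[:,2]>.04)&(P[:,2]<1)&(P[:,1]<-.1)]
    H={}
    for q in Q: 
        k=tuple((q[:2]*10).round().astype(int)); H.setdefault(k,[]).append(q[2])
    print(c,{k:(len(v),round(float(np.percentile(v,95)),2)) for k,v in sorted(H.items()) if len(v)>8})
E
```

```text
scene {(np.int64(-9), np.int64(-1)): (61, 0.07), (np.int64(-2), np.int64(-5)): (200, 0.14), (np.int64(-1), np.int64(-7)): (11, 0.15), (np.int64(-1), np.int64(-6)): (152, 0.15), (np.int64(-1), np.int64(-5)): (745, 0.15), (np.int64(0), np.int64(-7)): (213, 0.15), (np.int64(0), np.int64(-6)): (905, 0.15), (np.int64(0), np.int64(-5)): (348, 0.14), (np.int64(3), np.int64(-11)): (380, 0.15), (np.int64(3), np.int64(-7)): (172, 0.14), (np.int64(3), np.int64(-6)): (191, 0.15), (np.int64(3), np.int64(-5)): (94, 0.14), (np.int64(4), np.int64(-11)): (1168, 0.17), (np.int64(5), np.int64(-11)): (1409, 0.18), (np.int64(6), np.int64(-11)): (150, 0.11), (np.int64(8), np.int64(-6)): (48, 0.07)}
top {}
```

View pics/scene3.png

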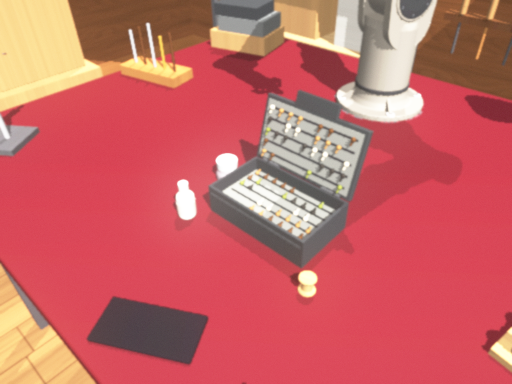

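```bash
python3 -m pendant '[0,-60,60,0,0, 0,-60,60,0,0, 0,0,0,62,0.175, 0,0,0,62,0.175, 0,0,0,62,0.175, 0,0,0,62,0.175, 0,0,0,62,0.175, 0,0,0,62,0.175, 0,0,0,62,0.175, 0,0,0,62,0.175, 0,0,0,62,0.175, 0,0,0,62,0.175, 0,0,0,62,0.175, 0,0,0,62,0.175]'; python3 s.py
```

```text
clock: 6.68
tcp_pos: [-0.1754, -0.3521, 0.4556]
orientation: [-1.794, 0.552, 2.046]
contact_force: [-0.4, -1.1, 0.4]
grip_width: -0.0004
6.675 [-0.1754 -0.3521  0.4556] 
 [[-0.127 -0.512 -0.85 ]
 [ 0.015 -0.858  0.514]
 [-0.992  0.052  0.116]] [ 1.306 -0.227  0.366  1.852  0.209  1.506 -0.462] [-0.43 -1.12  0.35] -0.0004400963433445416
```

Now push outward along tool y past the reach limit to build tilt.

```bash
python3 -m pendant '[0,0,62,0,0, 0,0,62,0,0, 0,0,62,0,0, 0,0,62,0,0, 0,0,62,0,0, 0,0,62,0,0]'; python3 s.py; python3 -m pendant '[0,0,62,0,0, 0,0,62,0,0, 0,0,62,0,0, 0,0,62,0,0]'; python3 s.py
```

```text
clock: 7.42
tcp_pos: [-0.3619, -0.6753, 0.4727]
orientation: [-1.799, 0.543, 2.05]
contact_force: [0.2, -1.6, 1.2]
grip_width: 0.0001
7.425 [-0.3619 -0.6753  0.4727] 
 [[-0.126 -0.505 -0.854]
 [ 0.016 -0.862  0.507]
 [-0.992  0.05   0.116]] [ 1.633  0.586  0.607  0.964 -0.207  1.62   0.028] [ 0.17 -1.62  1.23] 9.570879098310422e-05
clock: 7.92
tcp_pos: [-0.4424, -0.7814, 0.4678]
orientation: [-1.802, 0.617, 2.028]
contact_force: [-1.6, 1.7, 0.6]
grip_width: 0.0005
7.925 [-0.4424 -0.7814  0.4678] 
 [[-0.124 -0.535 -0.836]
 [-0.021 -0.841  0.541]
 [-0.992  0.085  0.093]] [ 1.858  0.993  1.03   0.298 -0.799  1.891  0.029] [-1.59  1.74  0.6 ] 0.00046971463340354243
```

```bash
python3 -m pendant '[0,0,62,0,0, 0,0,62,0,0, 0,0,62,0,0, 0,0,62,0,0, 0,0,62,0,0, 0,0,62,0,0, 0,0,62,0,0, 0,0,62,0,0]'; python3 s.py
```

```text
clock: 8.93
tcp_pos: [-0.4721, -0.7944, 0.4296]
orientation: [-1.925, 0.648, 1.936]
contact_force: [-0.1, 0.3, 0.3]
grip_width: -0.0
8.925 [-0.4721 -0.7944  0.4296] 
 [[-0.029 -0.535 -0.844]
 [-0.081 -0.841  0.536]
 [-0.996  0.084 -0.019]] [ 1.949  1.102  1.454  0.241 -1.366  1.915  0.065] [-0.07  0.25  0.28] -1.8375541946869674e-05
```

```bash
python3 -m pendant '[0,0,-62,0,0, 0,0,-62,0,0, 0,0,-62,0,0, 0,0,-62,0,0, 0,-20,-58,0,0]'; python3 s.py; python3 -m pendant '[0,-62,0,0,0, 0,-62,0,0,0, 0,-62,0,0,0, 0,-62,0,0,0]'; python3 s.py
```

```text
clock: 9.55
tcp_pos: [-0.3338, -0.5839, 0.4329]
orientation: [-1.921, 0.678, 1.945]
contact_force: [1.0, -0.8, 2.8]
grip_width: -0.0002
9.55 [-0.3338 -0.5839  0.4329] 
 [[-0.042 -0.54  -0.84 ]
 [-0.1   -0.835  0.541]
 [-0.994  0.106 -0.019]] [ 1.202  0.657  1.443  1.412 -0.714  1.531  0.431] [ 1.   -0.79  2.76] -0.0002493575166124261
clock: 10.05
tcp_pos: [-0.3352, -0.5647, 0.6311]
orientation: [-1.914, 0.652, 1.924]
contact_force: [-1.5, -1.0, -2.9]
grip_width: 0.0002
10.05 [-0.3352 -0.5647  0.6311] 
 [[-0.027 -0.547 -0.837]
 [-0.074 -0.833  0.548]
 [-0.997  0.077 -0.018]] [ 1.454  0.483  1.136  0.928 -0.506  1.883  0.19 ] [-1.51 -0.97 -2.86] 0.00015716003836344889
```

```bash
python3 -m pendant '[0,-62,0,0,0, 0,-62,0,0,0, 0,-62,0,0,0, 0,-62,0,0,0]'; python3 s.py; python3 -m pendant '[0,-62,0,0,0, 0,-62,0,0,0, 0,-62,0,0,0, 0,-62,0,0,0]'; python3 s.py
```

```text
clock: 10.55
tcp_pos: [-0.3206, -0.5399, 0.7]
orientation: [-1.947, 0.704, 1.951]
contact_force: [0.2, -0.6, -0.4]
grip_width: 0.0002
10.55 [-0.3206 -0.5399  0.7   ] 
 [[-0.04  -0.532 -0.846]
 [-0.131 -0.836  0.532]
 [-0.991  0.132 -0.036]] [ 1.821  0.308  0.345  0.799 -0.149  1.915 -0.051] [ 0.22 -0.61 -0.38] 0.00017169261805817984
clock: 11.05
tcp_pos: [-0.2884, -0.4717, 0.8059]
orientation: [-1.943, 0.919, 2.046]
contact_force: [1.4, -0.5, 1.2]
grip_width: -0.0
11.05 [-0.2884 -0.4717  0.8059] 
 [[-0.134 -0.522 -0.843]
 [-0.283 -0.795  0.537]
 [-0.95   0.31  -0.041]] [ 1.564  0.139  0.602  0.792 -0.129  1.915 -0.059] [ 1.41 -0.45  1.23] -1.632015760105548e-05
```

```bash
python3 -m pendant '[0,-55,28,0,0, 0,-55,28,0,0, 0,-55,28,0,0, 0,-55,28,0,0, 0,-55,28,0,0, 0,-55,28,0,0]'; python3 s.py; python3 -m pendant '[0,-50,36,0,0, 0,-50,36,0,0, 0,-50,36,0,0, 0,-50,36,0,0]'; python3 s.py
```

```text
clock: 11.8
tcp_pos: [-0.2897, -0.451, 0.9434]
orientation: [1.883, -1.246, -2.139]
contact_force: [-0.3, 0.8, -0.6]
grip_width: -0.0002
11.8 [-0.2897 -0.451   0.9434] 
 [[-0.266 -0.463 -0.845]
 [-0.507 -0.679  0.532]
 [-0.82   0.57  -0.054]] [ 1.608  0.136  0.638  0.503 -0.184  1.915 -0.05 ] [-0.26  0.79 -0.59] -0.0001572703248568682
clock: 12.3
tcp_pos: [-0.2801, -0.4183, 1.0267]
orientation: [1.699, -1.359, -2.035]
contact_force: [-0.4, -0.2, -0.1]
grip_width: -0.0002
12.3 [-0.2801 -0.4183  1.0267] 
 [[-0.341 -0.406 -0.848]
 [-0.627 -0.573  0.527]
 [-0.7    0.711 -0.06 ]] [ 1.66   0.135  0.684  0.32  -0.269  1.915 -0.046] [-0.39 -0.19 -0.14] -0.00020292703304500121
```

```bash
cat > leg.py <<'E'
from h import *; import sys
# legs: world waypoints -> tool-axis shifts from the present pose
def legs(W,step=62):
    o=r.get_obs();R=Ro.from_rotvec(o['orientation']).as_matrix();p=o['tcp_pos']
    print("at",p.round(4),"x",R[:,0].round(3),"F",o['contact_force'].round(1),"t",o['clock'],"j",o['joints'].round(2))
    for w in W:
        d=R.T@(np.array(w)-p)*1000;n=int(np.ceil(np.linalg.norm(d)/step));print(w,n,"x",(d/n).round(1));p=np.array(w)
if __name__=="__main__": legs(eval(sys.argv[1]))
E
python3 leg.py '[(.1,-.6,.75),(.45,-.25,.5),(.4,.178,.32),(.4,.178,.166)]'
```

```text
at [-0.2801 -0.4183  1.0267] x [-0.341 -0.627 -0.7  ] F [-0.4 -0.2 -0.1] t 12.3 j [ 1.66  0.13  0.68  0.32 -0.27  1.92 -0.05]
(0.1, -0.6, 0.75) 9 x [ 19.8 -27.5 -44.6]
(0.45, -0.25, 0.5) 9 x [-18.2 -57.9 -10.8]
(0.4, 0.178, 0.32) 8 x [-15.7 -44.1  34.8]
(0.4, 0.178, 0.166) 3 x [ 35.9 -36.5   3.1]
```

```bash
python3 -m pendant '[0,19.8,-27.5,-44.6,0, 0,19.8,-27.5,-44.6,0, 0,19.8,-27.5,-44.6,0, 0,19.8,-27.5,-44.6,0, 0,19.8,-27.5,-44.6,0, 0,19.8,-27.5,-44.6,0, 0,19.8,-27.5,-44.6,0, 0,19.8,-27.5,-44.6,0, 0,19.8,-27.5,-44.6,0]'; python3 leg.py '[(.45,-.25,.5),(.4,.178,.32),(.4,.178,.166)]'
```

```text
clock: 13.42
tcp_pos: [0.0596, -0.5781, 0.7951]
orientation: [1.733, -1.389, -2.024]
contact_force: [-0.8, 0.0, 1.2]
grip_width: 0.0003
at [ 0.0596 -0.5781  0.7951] x [-0.328 -0.623 -0.71 ] F [-0.8  0.   1.2] t 13.425 j [ 0.93 -0.05  0.06  1.18  0.66  1.56 -1.04]
(0.45, -0.25, 0.5) 10 x [-12.3 -56.3 -12.3]
(0.4, 0.178, 0.32) 8 x [-15.3 -43.2  36.1]
(0.4, 0.178, 0.166) 3 x [ 36.5 -35.9   4.5]
```

```bash
python3 -m pendant '[0,-12,-56,-12,0, 0,-12,-56,-12,0, 0,-12,-56,-12,0, 0,-12,-56,-12,0, 0,-12,-56,-12,0, 0,-12,-56,-12,0, 0,-12,-56,-12,0, 0,-12,-56,-12,0, 0,-12,-56,-12,0, 0,-12,-56,-12,0]'; python3 leg.py '[(.4,.178,.32),(.4,.178,.166)]'
```

```text
clock: 14.68
tcp_pos: [0.4448, -0.2503, 0.4997]
orientation: [1.734, -1.389, -2.024]
contact_force: [0.2, -1.1, 0.8]
grip_width: 0.0001
at [ 0.4448 -0.2503  0.4997] x [-0.328 -0.622 -0.711] F [ 0.2 -1.1  0.8] t 14.675 j [ 0.43  0.2  -0.55  1.57  0.75  1.85 -2.27]
(0.4, 0.178, 0.32) 8 x [-15.5 -43.5  35.6]
(0.4, 0.178, 0.166) 3 x [ 36.5 -35.8   4.5]
```

```bash
python3 -m pendant '[0,-15.5,-43.5,35.6,0, 0,-15.5,-43.5,35.6,0, 0,-15.5,-43.5,35.6,0, 0,-15.5,-43.5,35.6,0]'; python3 leg.py '[(.4,.178,.32),(.4,.178,.166)]'; python3 -m pendant '[0,-15.5,-43.5,35.6,0, 0,-15.5,-43.5,35.6,0, 0,-15.5,-43.5,35.6,0, 0,-15.5,-43.5,35.6,0]'; python3 leg.py '[(.4,.178,.32),(.4,.178,.166)]'
```

```text
clock: 15.18
tcp_pos: [0.421, -0.0357, 0.41]
orientation: [1.734, -1.389, -2.025]
contact_force: [-0.1, -0.1, 1.2]
grip_width: 0.0001
at [ 0.421  -0.0357  0.41  ] x [-0.329 -0.622 -0.711] F [-0.1 -0.1  1.2] t 15.175 j [ 0.08  0.26 -0.6   1.71  0.54  1.9  -2.75]
(0.4, 0.178, 0.32) 4 x [-15.5 -43.6  35.3]
(0.4, 0.178, 0.166) 3 x [ 36.5 -35.8   4.5]
clock: 15.68
tcp_pos: [0.4042, 0.138, 0.3344]
orientation: [1.72, -1.386, -2.031]
contact_force: [0.9, -0.2, -1.1]
grip_width: 0.0002
at [0.4042 0.138  0.3344] x [-0.336 -0.622 -0.707] F [ 0.9 -0.2 -1.1] t 15.675 j [-0.58  0.38 -0.14  1.68  0.3   1.83 -2.95]
(0.4, 0.178, 0.32) 1 x [-13.3 -30.9  26.3]
(0.4, 0.178, 0.166) 3 x [ 36.3 -36.1   4. ]
```

```bash
python3 -m pendant '[0,0,0,0,-0.185, 0,0,0,0,-0.185]'; python3 leg.py '[]'; python3 -m pendant '[0,0,0,0,-0.185, 0,0,0,0,-0.185, 0,0,0,0,-0.185, 0,0,0,0,-0.185, 0,0,0,0,-0.185, 0,0,0,0,-0.185, 0,0,0,0,-0.185, 0,0,0,0,-0.185, 0,0,0,0,-0.185, 0,0,0,0,-0.185, 0,0,0,0,-0.185, 0,0,0,0,-0.185, 0,0,0,0,-0.185, 0,0,0,0,-0.185, 0,0,0,0,-0.185]'; python3 s.py;python3 leg.py '[(.4,.178,.32),(.4,.178,.166)]'
```

```text
clock: 15.92
tcp_pos: [0.4038, 0.1388, 0.3348]
orientation: [1.554, -0.921, -2.119]
contact_force: [0.5, 0.8, 0.1]
grip_width: -0.0
at [0.4038 0.1388 0.3348] x [-0.334 -0.624 -0.707] F [0.5 0.8 0.1] t 15.925 j [-0.53  0.39 -0.21  1.68  0.32  1.84 -2.59]
clock: 17.8
tcp_pos: [0.4042, 0.1372, 0.335]
orientation: [-0.172, 1.589, -1.073]
contact_force: [0.7, 0.4, -0.5]
grip_width: 0.0003
17.8 [0.4042 0.1372 0.335 ] 
 [[-0.336  0.424  0.841]
 [-0.622  0.571 -0.536]
 [-0.707 -0.703  0.072]] [-0.229  0.443 -0.615  1.66   0.394  1.904  0.049] [ 0.72  0.41 -0.46] 0.00032809938714394444
at [0.4042 0.1372 0.335 ] x [-0.336 -0.622 -0.707] F [ 0.7  0.4 -0.5] t 17.8 j [-0.23  0.44 -0.62  1.66  0.39  1.9   0.05]
(0.4, 0.178, 0.32) 1 x [-13.4  32.  -26.5]
(0.4, 0.178, 0.166) 3 x [36.3 36.1 -3.7]
```

```bash
cat > plan.py <<'E'
from h import *
# TCP path on which the shut fingers (box) just touch the lid/tab from below-front at lid angle th
HX,HY,HZ=.498,.104,.06
R=Ro.from_rotvec(r.get_obs()['orientation']).as_matrix()
g=lambda a,b,n:np.linspace(a,b,n)
F=np.array([(-s,y,z) for s in g(0,.06,31) for y in g(-.0145,.0145,15) for z in g(-.011,.011,12)])@R.T
def lidpts():
    L=[(s,y,h) for s in g(.06,.130,15) for y in g(-.11,.11,45) for h in (0,.006,.012)]
    T=[(s,y,h) for s in g(.130,.154,9) for y in g(-.045,.045,31) for h in (0,.004,.008)]
    return np.array(L+T)
LP=lidpts()
def hit(tcp,th):
    u=np.array([np.cos(th),0,np.sin(th)]);n=np.array([-np.sin(th),0,np.cos(th)])
    W=np.array([HX,HY,HZ])+LP[:,:1]*u+LP[:,1:2]*[0,1,0]+LP[:,2:]*n
    q=(W-tcp)@R
    if np.any((q[:,0]<0)&(q[:,0]>-.06)&(abs(q[:,1])<.0145)&(abs(q[:,2])<.011)):return True
    d=F+tcp-[HX,HY,HZ];s=d@u;h=d@n;y=abs(d[:,1])
    return bool(np.any((h>0)&(((s<.13)&(s>0)&(h<.012)&(y<.11))|((s<.154)&(s>.13)&(h<.008)&(y<.045)))))
def touch(th,y=.143,k=.016):
    P=np.array([HX+.154*np.cos(th),0,HZ+.154*np.sin(th)])
    # start under/in front of the tab along the underside normal, approach until touching
    m=np.array([np.sin(th),0,-np.cos(th)]); base=P+[0,y,0]; base=base+(-.006)*np.array([np.cos(th),0,np.sin(th)])
    base[2]-=k*np.sin(th)   # tip reaches below the edge while the lid is steep
    a,b=0,.08
    if hit(base+m*b,th):return None
    for _ in range(12):
        c=(a+b)/2
        if hit(base+m*c,th):a=c
        else:b=c
    return base+m*b
if __name__=="__main__":
    for th in(1.35,1.2,1.1,1.,.9,.8,.7,.6,.5,.4,.3,.2,.1,0):
        t=touch(th);print(th,None if t is None else t.round(3))
E
python3 plan.py; python3 -m pendant '[0,-13.4,32,-26.5,0, 0,36,36,-4,0, 0,36,36,-4,0]'; python3 leg.py '[(.4,.178,.166)]'
```

```text
1.35 [0.544 0.143 0.186]
1.2 [0.563 0.143 0.179]
1.1 [0.576 0.143 0.172]
1.0 [0.588 0.143 0.165]
0.9 [0.6   0.143 0.156]
0.8 [0.61  0.143 0.146]
0.7 [0.62  0.143 0.135]
0.6 [0.628 0.143 0.123]
0.5 [0.635 0.143 0.11 ]
0.4 [0.641 0.143 0.095]
0.3 [0.645 0.143 0.08 ]
0.2 [0.648 0.143 0.064]
0.1 [0.648 0.143 0.048]
0 [0.646 0.143 0.031]
clock: 18.18
tcp_pos: [0.4003, 0.1791, 0.2166]
orientation: [-0.166, 1.585, -1.076]
contact_force: [0.4, -0.3, 0.6]
grip_width: 0.0003
at [0.4003 0.1791 0.2166] x [-0.335 -0.621 -0.709] F [ 0.4 -0.3  0.6] t 18.175 j [-0.31  0.6  -0.6   1.71  0.41  1.73 -0.1 ]
(0.4, 0.178, 0.166) 1 x [36.6 34.7 -3.6]
```

```bash
python3 -m pendant '[0,36.6,34.7,-3.6,0, 0,-5,6.4,12.6,0]'; python3 -m pendant '[0,-3.4,4.2,8.4,0, 0,-3.4,4.2,8.4,0, 0,-3.4,4.2,8.4,0]';python3 leg.py '[(.48,.178,.166)]'; python3 - <<'E'
from h import *
p,d=viewer.grab_frame("scene");cv2.imwrite("pics/p4.png",p[60:300,150:450,::-1].repeat(2,0).repeat(2,1))
E
```

```text
clock: 18.42
tcp_pos: [0.4132, 0.1759, 0.1653]
orientation: [-0.175, 1.589, -1.08]
contact_force: [-0.8, 0.6, -0.7]
grip_width: 0.0003
clock: 18.8
tcp_pos: [0.4455, 0.1779, 0.1688]
orientation: [-0.166, 1.585, -1.076]
contact_force: [-1.4, 2.7, 1.6]
grip_width: -0.0002
at [0.4455 0.1779 0.1688] x [-0.335 -0.621 -0.709] F [-1.4  2.7  1.6] t 18.8 j [-0.31  0.71 -0.56  1.65  0.48  1.7  -0.08]
(0.48, 0.178, 0.166) 1 x [-9.6 16.8 28.7]
```

View pics/p4.png

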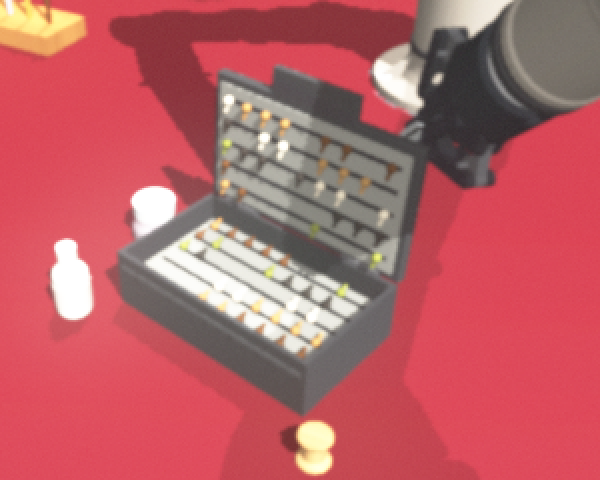

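```bash
cat > ang.py <<'E'
from h import *
def angle(c="scene"):
    P,_=pts(c)
    B=P[(P[:,0]>.44)&(P[:,0]<.68)&(P[:,1]>.005)&(P[:,1]<.10)&(P[:,2]>.085)&(P[:,2]<.23)]
    if len(B)<50: return len(B)
    a=np.arctan2(B[:,2]-.06,B[:,0]-.498)
    return np.percentile(a,[10,50,90]).round(3),len(B)
if __name__=="__main__": print("lid",angle())
E
python3 -m pendant '[0,-3.4,4.2,8.4,0, 0,-3.4,4.2,8.4,0, 0,-3.4,4.2,8.4,0]'; python3 ang.py; python3 leg.py '[(.49,.178,.166)]'
```

```text
clock: 19.23
tcp_pos: [0.4749, 0.1776, 0.1675]
orientation: [-0.168, 1.587, -1.076]
contact_force: [-2.2, 6.3, 0.6]
grip_width: -0.0001
lid (array([1.349, 1.399, 1.424]), 2111)
at [0.4761 0.1776 0.1673] x [-0.336 -0.621 -0.709] F [1.  6.4 1.3] t 19.275 j [-0.3   0.74 -0.54  1.58  0.5   1.73 -0.04]
(0.49, 0.178, 0.166) 1 x [-4.   7.1 11.3]
```

```bash
python3 leg.py '[(.468,.185,.255),(.63,.165,.265),(.625,.143,.2)]'
```

```text
at [0.4761 0.1776 0.1673] x [-0.336 -0.621 -0.709] F [1.  6.4 1.3] t 19.275 j [-0.3   0.74 -0.54  1.58  0.5   1.73 -0.04]
(0.468, 0.185, 0.255) 2 x [-32.  -30.4  -2.1]
(0.63, 0.165, 0.265) 3 x [-16.3  17.   49.1]
(0.625, 0.143, 0.2) 2 x [30.7 15.5  1.4]
```

```bash
python3 -m pendant '[0,-32,-30.4,-2,0, 0,-32,-30.4,-2,0, 0,-16.3,17,49,0, 0,-16.3,17,49,0, 0,-16.3,17,49,0]'; python3 ang.py; python3 leg.py '[(.625,.143,.2),(.59,.143,.175)]'
```

```text
clock: 19.9
tcp_pos: [0.6303, 0.1616, 0.2647]
orientation: [-0.169, 1.586, -1.081]
contact_force: [2.1, -0.9, -2.0]
grip_width: 0.0003
lid (array([1.305, 1.364, 1.389]), 1553)
at [0.6359 0.1574 0.2657] x [-0.335 -0.626 -0.704] F [-0.8 -5.1  1.1] t 19.95 j [-0.47  0.8  -0.12  1.14  0.46  1.91  0.37]
(0.625, 0.143, 0.2) 2 x [29.5 16.7 -3.5]
(0.59, 0.143, 0.175) 1 x [ 29.3   2.3 -31.4]
```

```bash
python3 -m pendant '[0,29.5,16.7,-3.5,0, 0,29.5,16.7,-3.5,0, 0,25,2,-26,0]'; python3 ang.py; python3 leg.py '[(.576,.143,.172)]'; python3 - <<'E'
from h import *
p,d=viewer.grab_frame("scene");cv2.imwrite("pics/p5.png",p[60:300,150:450,::-1].repeat(2,0).repeat(2,1))
E
```

```text
clock: 20.32
tcp_pos: [0.5876, 0.1472, 0.176]
orientation: [-0.169, 1.585, -1.083]
contact_force: [0.5, 0.3, -0.7]
grip_width: 0.0001
lid (array([1.284, 1.343, 1.37 ]), 1707)
at [0.5826 0.1484 0.174 ] x [-0.342 -0.625 -0.701] F [-2.8  0.2 -2. ] t 20.375 j [-0.45  0.8  -0.16  1.37  0.44  1.73  0.26]
(0.576, 0.143, 0.172) 1 x [ 7.  -4.4 -2.8]
```

View pics/p5.png

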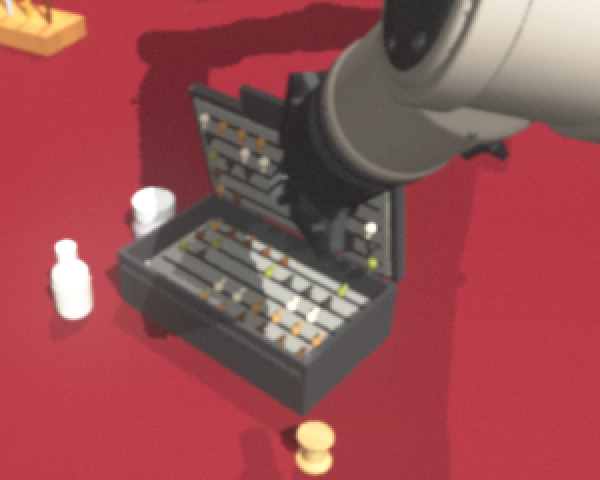

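```bash
python3 -m pendant '[0,1.3,-5.5,-7.4,0, 0,1.3,-5.5,-7.4,0, 0,0,0,0,0, 0,0,0,0,0]'; python3 ang.py;  python3 -m pendant '[0,0,0,0,0, 0,0,0,0,0, 0,0,0,0,0]'; python3 ang.py;python3 leg.py '[]'
```

```text
clock: 20.92
tcp_pos: [0.5697, 0.1502, 0.1835]
orientation: [-0.168, 1.585, -1.077]
contact_force: [0.8, 0.5, 0.1]
grip_width: 0.0
lid (array([1.244, 1.296, 1.322]), 1877)
clock: 21.35
tcp_pos: [0.5693, 0.1502, 0.1829]
orientation: [-0.169, 1.586, -1.078]
contact_force: [-0.5, 0.6, -0.3]
grip_width: -0.0001
lid (array([1.202, 1.251, 1.279]), 1778)
at [0.5693 0.1502 0.183 ] x [-0.337 -0.622 -0.707] F [-0.4 -0.6 -0.4] t 21.4 j [-0.46  0.76 -0.17  1.4   0.43  1.72  0.24]
```

```bash
python3 -m pendant '[0,0,0,0,0, 0,0,0,0,0, 0,0,0,0,0, 0,0,0,0,0, 0,0,0,0,0, 0,0,0,0,0]'; python3 ang.py; python3 leg.py '[]'; cat > rows.py <<'E'
from plan import *; import sys
a,b,n=map(float,sys.argv[1:4]); n=int(n)
o=r.get_obs();p=o['tcp_pos']
T=[touch(t,.150,.010)+[.003*(1-t/1.2),0,0] for t in np.linspace(a,b,n+1)]
print("off",((T[0]-p)*1000).round(1),"ends",T[0].round(3),T[-1].round(3))
for i in range(0,n,4):  # mean shift per row, in groups of four rows
    j=min(i+4,n);print(i,j-i,((R.T@(T[j]-T[i]))*1000/(j-i)).round(1))
E
python3 rows.py 1.15 0 44
```

```text
clock: 22.15
tcp_pos: [0.5693, 0.1502, 0.183]
orientation: [-0.168, 1.586, -1.078]
contact_force: [0.1, 0.7, 0.2]
grip_width: -0.0
lid (array([1.08 , 1.133, 1.168]), 1484)
at [0.5692 0.1502 0.183 ] x [-0.337 -0.622 -0.707] F [-0.8  0.7  0.9] t 22.2 j [-0.46  0.76 -0.17  1.4   0.43  1.72  0.24]
off [ 2.3 -0.2 -2.8] ends [0.572 0.15  0.18 ] [0.649 0.15  0.037]
0 4 [0.3 2.8 2.6]
4 4 [0.5 2.9 2.4]
8 4 [0.8 2.9 2.1]
12 4 [1.1 3.  1.9]
16 4 [1.4 3.  1.6]
20 4 [1.6 3.1 1.4]
24 4 [2.1 3.3 1.1]
28 4 [2.4 3.3 0.7]
32 4 [2.6 3.2 0.3]
36 4 [ 2.9  3.1 -0.1]
40 4 [ 3.2  2.9 -0.6]
```

```bash
python3 -m pendant '[0,0,0,0,0, 0,0,0,0,0, 0,0,0,0,0]'; python3 ang.py;  python3 -m pendant '[0,0,0,0,0, 0,0,0,0,0, 0,0,0,0,0]'; python3 ang.py; python3 leg.py '[]'
```

```text
clock: 22.58
tcp_pos: [0.5693, 0.1502, 0.183]
orientation: [-0.168, 1.586, -1.077]
contact_force: [0.3, 1.0, -0.6]
grip_width: 0.0
lid (array([1.022, 1.08 , 1.121]), 1332)
clock: 23.0
tcp_pos: [0.5693, 0.1502, 0.183]
orientation: [-0.168, 1.586, -1.078]
contact_force: [-0.0, -0.8, 0.8]
grip_width: -0.0001
lid (array([1.022, 1.081, 1.121]), 1340)
at [0.5692 0.1502 0.183 ] x [-0.337 -0.622 -0.707] F [ 0.3  0.7 -0.4] t 23.05 j [-0.46  0.76 -0.17  1.4   0.43  1.72  0.24]
```

```bash
python3 -m pendant '[0,0.3,2.8,2.6,0, 0,0.3,2.8,2.6,0, 0,0.3,2.8,2.6,0, 0,0.3,2.8,2.6,0, 0,0.5,2.9,2.4,0, 0,0.5,2.9,2.4,0, 0,0.5,2.9,2.4,0, 0,0.5,2.9,2.4,0, 0,0.8,2.9,2.1,0, 0,0.8,2.9,2.1,0, 0,0.8,2.9,2.1,0, 0,0.8,2.9,2.1,0, 0,1.1,3,1.9,0, 0,1.1,3,1.9,0, 0,1.1,3,1.9,0, 0,1.1,3,1.9,0]'; python3 ang.py; python3 rows.py 0.73 0 28; python3 - <<'E'
from h import *
p,d=viewer.grab_frame("scene");cv2.imwrite("pics/p6.png",p[60:300,150:450,::-1].repeat(2,0).repeat(2,1))
E
```

```text
clock: 25.05
tcp_pos: [0.6158, 0.1504, 0.1452]
orientation: [-0.169, 1.586, -1.078]
contact_force: [-0.3, -0.1, 0.2]
grip_width: -0.0004
lid (array([0.624, 0.74 , 0.825]), 565)
off [ 2.1 -0.2 -2.4] ends [0.618 0.15  0.142] [0.649 0.15  0.037]
0 4 [1.4 3.  1.6]
4 4 [1.6 3.1 1.4]
8 4 [2.1 3.3 1.1]
12 4 [2.4 3.3 0.7]
16 4 [2.6 3.2 0.3]
20 4 [ 2.9  3.1 -0.1]
24 4 [ 3.2  2.9 -0.6]
```

View pics/p6.png

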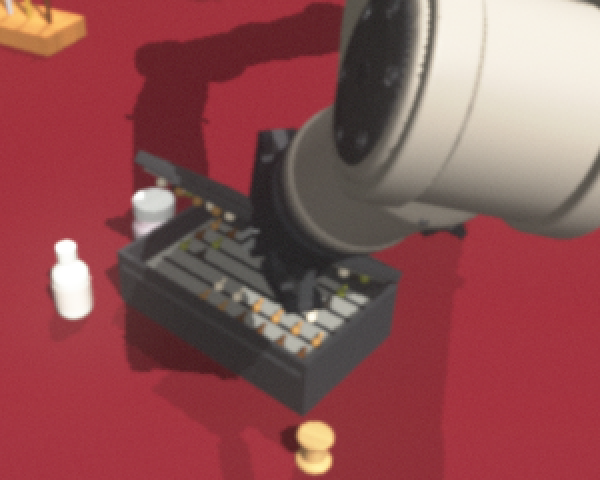

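```bash
python3 -m pendant '[0,1.4,3,1.6,0, 0,1.4,3,1.6,0, 0,1.4,3,1.6,0, 0,1.4,3,1.6,0, 0,1.6,3.1,1.4,0, 0,1.6,3.1,1.4,0, 0,1.6,3.1,1.4,0, 0,1.6,3.1,1.4,0, 0,2.1,3.3,1.1,0, 0,2.1,3.3,1.1,0, 0,2.1,3.3,1.1,0, 0,2.1,3.3,1.1,0, 0,2.4,3.3,0.7,0, 0,2.4,3.3,0.7,0, 0,2.4,3.3,0.7,0, 0,2.4,3.3,0.7,0]'; python3 rows.py 0.31 0 12; python3 - <<'E'
from h import *
from ang import angle
for c in("scene","top"):
    P,p=pts(c);B=P[(P[:,0]>.51)&(P[:,0]<.66)&(P[:,1]>.0)&(P[:,1]<.09)&(P[:,2]>.074)]
    for x in(.53,.56,.59,.62):
        s=B[abs(B[:,0]-x)<.006]
        if len(s):print(c,x,len(s),np.percentile(s[:,2],[50,90]).round(3))
cv2.imwrite("pics/p7.png",p[80:320,100:400,::-1].repeat(2,0).repeat(2,1))
E
```

```text
clock: 27.15
tcp_pos: [0.6436, 0.1503, 0.0897]
orientation: [-0.168, 1.586, -1.077]
contact_force: [1.8, 0.9, -0.3]
grip_width: 0.0002
off [ 2.5 -0.3 -3. ] ends [0.646 0.15  0.087] [0.649 0.15  0.037]
0 4 [2.6 3.2 0.3]
4 4 [ 2.9  3.1 -0.1]
8 4 [ 3.1  2.9 -0.6]
scene 0.53 84 [0.083 0.085]
scene 0.56 107 [0.092 0.094]
scene 0.59 148 [0.1   0.102]
scene 0.62 246 [0.104 0.107]
top 0.53 254 [0.083 0.086]
top 0.56 248 [0.092 0.094]
top 0.59 260 [0.1   0.102]
top 0.62 132 [0.105 0.108]
```

View pics/p7.png

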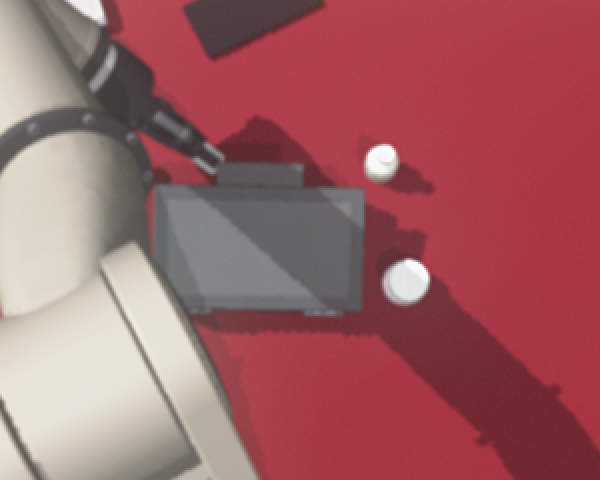

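```bash
python3 -m pendant '[0,3.1,3.2,0.3,0, 0,3.1,3.2,0.3,0, 0,3.1,3.2,0.3,0, 0,3.1,3.2,0.3,0, 0,3.4,3.1,-0.1,0, 0,3.4,3.1,-0.1,0, 0,3.4,3.1,-0.1,0, 0,3.4,3.1,-0.1,0]'; cat > lz.py <<'E'
from h import *
P,p=pts("top");B=P[(P[:,1]>.0)&(P[:,1]<.09)&(P[:,2]>.05)]
for x in(.52,.55,.58,.61,.642):
    s=B[abs(B[:,0]-x)<.006]; print(x,len(s),np.percentile(s[:,2],[10,50,90]).round(4) if len(s) else "")
E
python3 lz.py; python3 leg.py '[(.648,.147,.034)]'
```

```text
clock: 28.25
tcp_pos: [0.6481, 0.1499, 0.0538]
orientation: [-0.165, 1.583, -1.072]
contact_force: [8.8, 7.1, 1.1]
grip_width: 0.0
0.52 238 [0.0717 0.0737 0.0758]
0.55 249 [0.0733 0.0753 0.0774]
0.58 242 [0.0748 0.0769 0.0791]
0.61 234 [0.0752 0.0777 0.0797]
0.642 81 [0.0727 0.0746 0.0767]
at [0.6481 0.1499 0.0531] x [-0.332 -0.62  -0.711] F [10.4  6.7 -0.3] t 28.3 j [-0.44  1.01 -0.14  1.21  0.48  1.64  0.27]
(0.648, 0.147, 0.034) 1 x [15.4 11.7  0. ]
```

```bash
python3 -m pendant '[0,-1.5,1.5,0.5,0, 0,-1.5,1.5,0.5,0]'; python3 leg.py '[]'; python3 lz.py;  python3 - <<'E'
from h import *
p,d=viewer.grab_frame("scene");cv2.imwrite("pics/p8.png",p[110:290,200:400,::-1].repeat(3,0).repeat(3,1))
E
```

```text
clock: 28.55
tcp_pos: [0.6489, 0.1509, 0.0537]
orientation: [-0.169, 1.587, -1.078]
contact_force: [1.1, 0.3, -0.9]
grip_width: 0.0002
at [0.6489 0.1509 0.0537] x [-0.337 -0.622 -0.706] F [ 1.1  0.3 -0.9] t 28.55 j [-0.44  1.02 -0.14  1.2   0.48  1.65  0.27]
0.52 240 [0.0716 0.0738 0.0762]
0.55 249 [0.073  0.0754 0.0773]
0.58 243 [0.0744 0.0764 0.0788]
0.61 225 [0.0756 0.0774 0.0797]
0.642 84 [0.0718 0.0741 0.077 ]
```

View pics/p8.png

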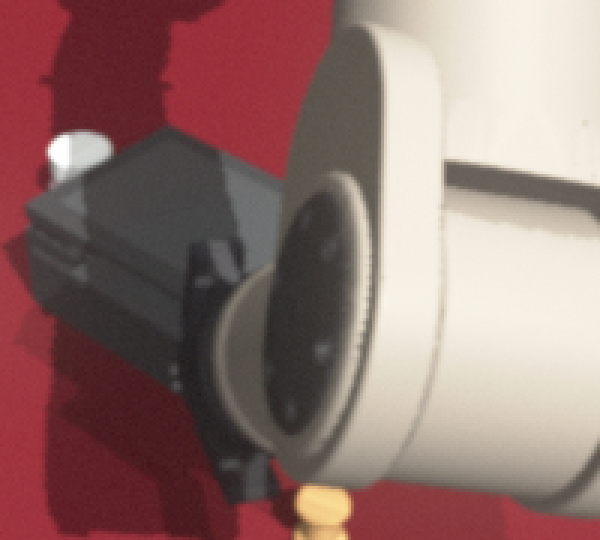

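```bash
python3 -m pendant '[0,-0.2,1,1.2,0, 0,-0.2,1,1.2,0, 0,-0.2,1,1.2,0, 0,1.1,1.1,-0.1,0]'; python3 leg.py '[]'; python3 lz.py;python3 -m pendant '[0,1.1,1.1,-0.1,0, 0,1.1,1.1,-0.1,0]'; python3 leg.py '[]'; python3 lz.py
```

```text
clock: 29.15
tcp_pos: [0.6539, 0.1509, 0.0511]
orientation: [-0.168, 1.586, -1.078]
contact_force: [-0.1, 0.2, 0.3]
grip_width: 0.0003
at [0.6539 0.1509 0.0511] x [-0.337 -0.622 -0.707] F [-0.1  0.2  0.3] t 29.15 j [-0.44  1.03 -0.14  1.19  0.48  1.66  0.28]
0.52 234 [0.0707 0.0728 0.0747]
0.55 241 [0.0705 0.0729 0.0749]
0.58 233 [0.0704 0.0724 0.0747]
0.61 220 [0.0697 0.0724 0.0744]
0.642 83 [0.0656 0.0678 0.0696]
clock: 29.45
tcp_pos: [0.6537, 0.1511, 0.0478]
orientation: [-0.169, 1.586, -1.078]
contact_force: [0.6, 0.3, -0.0]
grip_width: 0.0002
at [0.6537 0.1511 0.0478] x [-0.337 -0.622 -0.707] F [ 0.6  0.3 -0. ] t 29.45 j [-0.44  1.03 -0.14  1.19  0.48  1.65  0.27]
0.52 230 [0.0707 0.0725 0.075 ]
0.55 233 [0.0701 0.0725 0.0749]
0.58 232 [0.0701 0.0724 0.0747]
0.61 221 [0.0701 0.0724 0.0745]
0.642 84 [0.0658 0.0677 0.0696]
```

```bash
python3 -m pendant '[0,-6.7,8.5,16.8,0, 0,-6.7,8.5,16.8,0, 0,-6.7,8.5,16.8,0]'; python3 leg.py '[]';python3 -m pendant '[0,-42,-42,4,0, 0,-42,-42,4,0, 0,-42,-42,4,0, 0,0,0,0,0]'; python3 leg.py '[]'; python3 lz.py; python3 - <<'E'
from h import *
ims=[viewer.grab_frame(c)[0] for c in("scene","top")]
cv2.imwrite("pics/p9.png",cv2.resize(np.hstack(ims)[...,::-1],(800,300)))
for c in("scene","top"):
    for n in("cement","spool","jar"): print(c,n,[(np.round(q["location"],3),round(q["score"],2)) for q in nets.look_for(n,c)[:1]])
E
```

```text
clock: 29.88
tcp_pos: [0.7143, 0.1508, 0.048]
orientation: [-0.169, 1.586, -1.078]
contact_force: [0.4, -0.5, 0.9]
grip_width: 0.0003
at [0.7143 0.1508 0.048 ] x [-0.337 -0.622 -0.707] F [ 0.4 -0.5  0.9] t 29.875 j [-0.43  1.13 -0.11  0.98  0.5   1.74  0.36]
clock: 30.38
tcp_pos: [0.7147, 0.1522, 0.2334]
orientation: [-0.16, 1.577, -1.074]
contact_force: [-0.5, 0.2, -0.2]
grip_width: -0.0001
at [0.7147 0.1522 0.2334] x [-0.328 -0.62  -0.713] F [-0.5  0.2 -0.2] t 30.375 j [-0.49  0.95  0.04  0.92  0.41  1.92  0.52]
0.52 234 [0.0707 0.0726 0.0747]
0.55 235 [0.0704 0.0726 0.075 ]
0.58 229 [0.0704 0.0727 0.0748]
0.61 221 [0.0703 0.0723 0.0744]
0.642 86 [0.0649 0.068  0.0701]
scene cement [(array([ 0.665, -0.025,  0.041]), 0.93)]
scene spool [(array([0.662, 0.25 , 0.033]), 0.79)]
scene jar []
top cement [(array([ 0.654, -0.025,  0.052]), 0.75)]
top spool [(array([0.652, 0.241, 0.03 ]), 0.57)]
top jar [(array([ 0.525, -0.06 ,  0.043]), 0.6)]
```

View pics/p9.png

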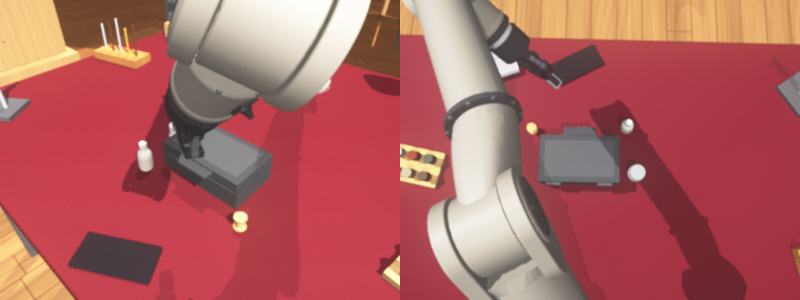

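The lid is flat and shut. The bottle, spool and jar stand where they were, and the gripper is clear in the air, so I'm handing in.

```bash
python3 -c "
from bench import r
print(r.hand_in())"
```

```text
the job is handed in; nothing more can be done
None
```

The lid is fully shut and the job was handed in at about 30.5 s, with the gripper clear. I tipped the lid from behind near its +Y (robot's left) end. It then fell to about 1.1 rad, where I caught it on the backs of the shut fingers under the tab's +Y corner. From there I lowered it at about 0.2 rad/s.

**Last checks**
- The lid's top reads level at 72–73 mm and the tab at 68 mm, which matches a shut lid.
- The bottle and spool are within 4 mm of where they started in both cameras. The jar is too in the top camera; the scene camera's network did not find it because the arm was in the way.
- The wrist force read zero within noise, and the gripper was about 23 cm above the table.

**What went less well or disagreed**
- **Case direction:** the case's front faced away from the robot, not to its right as described. I went by the images.
- **Tool tilt:** pendant moves cannot tilt the tool directly. I built up a tilt of about 45° by pushing the arm against its reach and joint limits high up, well away from the objects. A first try stretching outward failed and cost a few seconds.
- **Side force in the push:** the push read about 6 N sideways (along Y), more than the 1–4 N expected.
- **Force near the end:** at about 0.05 rad from shut, the fingers briefly pressed about 11 N sideways against the tab or the case front. I backed off until that was gone.
- **Final closing speed:** the last 0.05 rad closed within 0.6 s while I followed it down. I did not measure its speed at the moment it shut, so I can't confirm it stayed under 0.4 rad/s.

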